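Unlock the spring-return drawer box and hold it open with the key

ROBOT

A 6-joint arm with a two-finger parallel gripper is mounted at the origin on a cart in front of the work surface, level with it; the furniture and walls round the work are solid. World frame = base frame: x ahead of the robot, y to its left, z up, the work surface at z = 0. Lengths are in mm, angles in rad, forces in N, time in s.
With the tool pointing down it reaches from about 250 to 850 mm from the base axis. Payload 12.5 kg.
Tool frame: the origin (TCP) lies midway between the tips of the shut fingers; the grasp point (between the pads) lies 19 mm behind it; x points along the fingers, y is the direction in which the jaws open and shut, and the axes are right-handed (so a half turn about x gives the same grasp; the last joint's range is limited). The gripper opens to 93 mm and grips with 3 to 60 N. Pads are 15 mm wide; open, the fingers measure 128 mm over their backs; the gripper's body (75 mm by 188 mm) begins 65 mm behind the grasp point.
Start: joints at [1.155, 0.351, 1.652, -0, 1.139, -0.085], TCP at [178.608, 520.176, 218.633] pointing down, gripper open.
Joint ranges: [-2.75, 2.75], [-0.79, 2.1], [0.01, 2.65], [-1.57, 4.71], [0.07, 3.14], [-2.87, 2.87]. Speed limits (rad/s): [2.22, 2.22, 2.79, 3.14, 3.14, 3.14].

INTERFACE

Orientations are given as a rotation vector (axis times angle).
In Python, from plant import get_obs, eyes, manip, look_for, tip_of gives the robot as it stands. The module is installed in compiled form; this text tells all that it offers.
- The arm moves only by the tool drive_tool, never from a script. Its argument "steps" is a list of rows, each a list of 5 numbers: the shift along the world's x, y, z in m, then the turn about the world's z in degrees, then the closure in counts, from 0 (fully open) to 255 (shut). A call has exactly 8 rows; each row shifts and turns the commanded pose from where the row before left it; what a row does not reach is not made up. A row lasts 1/10 s, in which the tool goes at most 50 mm and 8.59 degrees, less where a joint would pass 70% of its speed; a pose out of reach is approached as far as the arm can. A call is refused whole if a number of a shift passes 0.05 or a number of a turn 8.59, either way. A call with a gripper value outside its range is refused whole. The fingers move at their own pace and stop on an object; "squeeze" is the grip in N (left out, the last holds). Time passes only in rows, so rows that do not move let the fingers close, or fill a call up. It gives the time, the measured TCP pose, the force and the opening at its end, in the units of the state.
- get_obs(): the state, without advancing time (a new reading comes with each control period).
- eyes.read_camera(name): name is "scene" or "top"; returns the picture (384x512x3 uint8, blue, green, red); there is no depth.
- eyes.camera_info(name): a dict with "K" (3x3 intrinsics, pixels), "k1" (the pictures are not rectified: a ray, as slopes to the right and down, at radius r is drawn at 1 + k1 r^2 times it, then the intrinsics apply), "R" (3x3) and "t" (3): a world point X has camera coordinates R X + t. Camera axes: x right, y down, z forward; pixel columns grow to the right and rows downward; lengths in mm; the calibration is good to about 2 mm. A picture is of the moment at which its call begins. camera_info takes no time and is no camera call.
- manip.hand_in(): hands the job in, once; it reports no verdict.
Trained networks look in the newest picture that a camera, given by its name, has taken for a name from the list of things; names that differ only in an ending like _2 or _b are one class to them, and where a whole thing is asked for, a point or a joint stands for the part that bears it (a point fixed in the world has none). Each returns a list of dicts, best first, with "score" (0 to 1); they miss things now and then, are a little off and sometimes report something else, mostly with a low value. They report only what shows in the picture. A call takes as long as a camera call.
- look_for(name, camera): "point" ([column, row] in pixels, amid what is visible of it).
- tip_of(name, camera): "point" ([column, row] in pixels: a listed point, or the origin of a listed thing).
The state is a dict: "t": time; "qpos": joint angles; "dq": joint speeds; "joint_torque": joint torques, N m; "eef_pos": TCP position; "tool_rot": TCP orientation; "wrist_force": force on the tool from outside, world axes, zero at the start; "wrist_torque": the same for the moment, N m; "finger_gap": finger opening in mm.
Only numpy, scipy, OpenCV 4.12 (cv2) and the standard library are available. Lean on these libraries where they do the work, as an engineer would, in place of code of your own. Each camera call takes 0.05 s, during which the arm holds its last target.

TASK

Take the orange-headed key from its wooden rest and push it fully home in the lock on top of the blue box, wiggling it a little if it sticks on the pins. Then turn it clockwise (seen from above) a quarter turn to its stop, which pushes the drawer ajar, and finish while still gripping the key and holding it turned, because the lock springs back when let go. Leave all other things where they stand.

Things in the scene. Friction and masses are not known exactly. Their poses are not given: they have to be found in the camera images.
- key_head (a point): centre of the key's flat orange head with a black panel on each face: 36 mm wide (own x), 12 mm thick (own y, grip across this), 46 mm tall (own z, up). Its flat underside (shoulder) lies 23 mm below this point. Half a turn about z makes no difference: the key is alike both ways round. At the start the key stands upright in the slot of the rest, shoulder on the rest's top.
- key: the same key (about 45 g); origin at the centre of the shoulder (underside of the head), same axes. Below it a round shank 6.6 mm thick leads to a flat bit 16 mm wide (x) and 5 mm thick (y), which spans 10 to 22 mm below the shoulder and has a rounded lower edge.
- key_rest_top (a point): centre of the top of the fixed wooden key rest, a block 70 x 50 x 45 mm (own x, y, z) standing on the worktop; the key stands in a slot 19.5 x 8.5 mm here, its bit along own x
- lock_box: fixed blue steel box, 130 (own x) x 180 (y) x 70 mm high, origin at the centre of its underside on the worktop. A 46 mm square steel lock plate stands 10 mm above its top, centred 10 mm in front (-x) of the box centre. Its grey drawer opens to -x.
- keyhole (a point): centre of the keyhole's mouth, on the lock plate's upper face 80 mm above the worktop; z up. The hole is a chamfered slot 18.5 mm long (own x) by 7.5 mm wide (own y) in the 6 mm plate. The key enters from above with its bit along x and is fully home when its shoulder rests on the plate: key_head 23 mm above this point. It can be turned only within about 3 mm of home.
- plug (a joint): turning part of the lock, rad: 0 with keyway in line with the slot, grows clockwise seen from above, stop at 1.45. A spring drives it back (0.1 Nm at the stop). The key has play: turn it 1.45 to 1.65 rad. Two sticky pins catch the bit about 10 mm before home: a straight push needs 8 to 16 N; turning 0.1 rad to and fro while pressing with 9 N, then pressing on, also works.
- drawer (a joint): how far the lock's cam has pushed the drawer in the box front out, m: 0 shut, 0.025 with the lock at its stop; it follows the lock (0.0172 m per rad)
- tumbler: clear glass tumbler, 81 mm wide, 93 mm tall; origin at the centre of its underside; a bystander, leave it alone
- tomato_tin: low food tin, 75 mm wide, 58 mm tall; origin at the centre of its underside; a bystander, leave it alone
- onion: red onion, 84 mm; origin at the centre of its underside; a bystander, leave it alone
- mug: white spotted mug, 82 mm wide, 91 mm tall; origin at the centre of its underside; a bystander, leave it alone
- spice_jar_2: spice jar with red cap, 45 mm wide, 106 mm tall; origin at the centre of its underside; a bystander, leave it alone
- salt_shaker: grey salt shaker, 44 mm wide, 90 mm tall; origin at the centre of its underside; a bystander, leave it alone
- honey_jar: honey jar with yellow cap, 71 mm wide, 86 mm tall; origin at the centre of its underside; a bystander, leave it alone
- spice_jar_4: spice jar with red cap, 45 mm wide, 106 mm tall; origin at the centre of its underside; a bystander, leave it alone

How it is judged (in metres and radians):
On the way, in this order (a step that is already met when the one before it is completed fails the run):
1. the key is lifted clear of its rest by the gripper (height (world z) of key_head above 0.1 m and horizontal distance between key_head and keyhole above 0.02 m and contact force between the fingers and key above 2 N), for 0.1 s.
2. the key is fully home in the lock, not yet turned (z of key_head in the frame of keyhole between 0.018 and 0.0265 m and horizontal distance between key_head and keyhole below 0.006 m and value of joint plug below 0.5 rad), for 0.2 s.
3. the key is turned a quarter, drawer ajar (z of key_head in the frame of keyhole between 0.018 and 0.0265 m and horizontal distance between key_head and keyhole below 0.006 m and value of joint plug above 1.25 rad), for 0.2 s.
At the end, for the whole second after the job is handed in: Through the last second the key is home in the lock (shoulder within 3.5 mm of the plate, head within 6 mm of the lock's axis, within 0.15 rad of upright), the lock is held turned by more than 1.25 rad, the drawer is out by more than 20 mm, and the fingers press on the key with more than 2 N (all of step 3 and contact force between the fingers and key above 2 N and value of joint drawer above 0.02 m and angle between key's own z axis and vertical below 0.15 rad); the arm keeps its last pose, push and grip.
It fails at once if one of the bystanders (tumbler, tin, onion, mug, spice jars, salt shaker, honey jar) is moved by more than 20 mm (distance of any of tumbler, tomato_tin, onion, mug, spice_jar_2, salt_shaker, honey_jar, spice_jar_4 from where it was at the start of the episode above 0.02 m).
It also fails if it takes over 51 s, if anything falls off the work surface, if the arm or the gripper's body presses on something with over 40 N, if the wrist force passes 120 N, or if a joint passes its speed limit or range.

## Working session

There is one attempt and no reset: what is moved stays moved. The work goes in short steps, Python scripts to look and compute and a tool call to move; the robot and the scene stay as the last step left them, time stands still between calls to the robot, and variables do not carry over. Pictures are saved under pics/ and viewed, and the job is handed in when it is done.

Besides the shell and the picture viewer there is one more tool, called after "Call:" as name(argument=value, ...), one argument or row to a line, values as JSON. drive_tool: Moves the arm, as the interface text tells. Its arguments: {"type":"object","properties":{"steps":{"type":"array","items":{"type":"array","items":{"type":"number"}}},"squeeze":{"type":"number"}},"required":["steps"]}

```bash
mkdir -p pics
cat > h.py <<'E'
import numpy as np, cv2
from plant import get_obs, eyes, manip, look_for, tip_of
def cam(n):
    c=eyes.camera_info(n); return [np.array(c[k],float) for k in ("K","R","t")]+[float(c["k1"])]
def ray(n,p):
    K,R,t,k1=cam(n)
    u=cv2.undistortPoints(np.array([[p]],float),K,np.array([k1,0,0,0]))[0,0]
    d=R.T@np.array([u[0],u[1],1]); return -R.T@t, d/np.linalg.norm(d)
def atz(n,p,z):
    o,d=ray(n,p); return o+d*(z-o[2])/d[2]
def proj(n,X):
    K,R,t,k1=cam(n)
    return cv2.projectPoints(np.array(X,float).reshape(-1,3),cv2.Rodrigues(R)[0],t,K,np.array([k1,0,0,0]))[0][:,0]
def tri(rs):
    A=sum(np.eye(3)-np.outer(d,d) for o,d in rs); b=sum((np.eye(3)-np.outer(d,d))@o for o,d in rs)
    return np.linalg.solve(A,b)
E
python3 - <<'E'
from h import *
np.set_printoptions(precision=1,suppress=True)
for c in ("scene","top"):
    cv2.imwrite(f"pics/{c}0.png",eyes.read_camera(c))
    o,d=ray(c,[256,192]); print(c,o,d)
    for n in ("key_head","keyhole","key_rest_top","lock_box","key"):
        print(n,[(np.array(x["point"]),round(x["score"],2)) for x in tip_of(n,c)][:2])
s=get_obs(); print(s)
E
```

```text
scene [-248.8 -405.9 1138.2] [ 0.6  0.3 -0.8]
key_head [(array([204.7, 202.8]), 0.56)]
keyhole [(array([304.4, 233.3]), 0.81)]
key_rest_top [(array([204.7, 210.3]), 0.68), (array([156.8, 177.1]), 0.19)]
lock_box [(array([303.6, 243.3]), 0.73), (array([171.5, 166.7]), 0.66)]
key [(array([206.7, 209.8]), 0.63)]
top [ -64.4  161.4 1546.4] [ 0.4 -0.1 -0.9]
key_head [(array([223.7, 229.8]), 0.39)]
keyhole [(array([308.8, 198.8]), 0.58)]
key_rest_top [(array([221.3, 231.1]), 0.84)]
lock_box [(array([304.9, 205.8]), 0.84)]
key [(array([156.8, 211. ]), 0.49), (array([225.6, 229.1]), 0.43)]
{'t': 0.6, 'qpos': array([ 1.2,  0.4,  1.7, -0. ,  1.1, -0.1]), 'dq': array([ 0.,  0., -0., -0., -0., -0.]), 'joint_torque': array([  0. , -49.7, -28.5,   0.1,   0. ,   0. ]), 'eef_pos': array([178.6, 520.2, 218.6]), 'tool_rot': array([ 0.3,  1.6, -0.3]), 'wrist_force': array([-0.3,  0. , -0.2]), 'wrist_torque': array([-0., -0., -0.]), 'finger_gap': 92.85309910345038}
```

View pics/scene0.png

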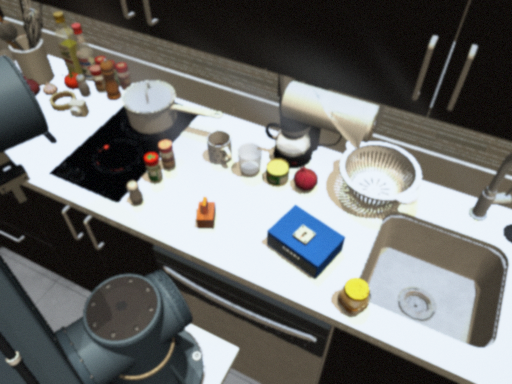

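View pics/top0.png

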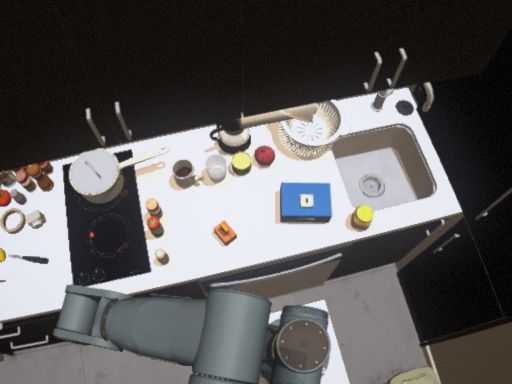

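Run:
```python
from h import *
np.set_printoptions(precision=1,suppress=True)
for n in("scene","top"):
    im=cv2.imread(f"pics/{n}0.png")
    for nm,(u,v) in {"key":((205,205),(224,230))[n=="top"],"lock":((304,235),(309,199))[n=="top"]}.items() if 0 else [("key",((224,230) if n=="top" else (205,205))),("lock",((309,199) if n=="top" else (304,235)))]:
        c=im[v-28:v+28,u-37:u+37]
        cv2.imwrite(f"pics/{n}_{nm}.png",cv2.resize(c,None,fx=10,fy=10,interpolation=cv2.INTER_CUBIC))
print("hole tri",tri([ray("scene",[304.4,233.3]),ray("top",[308.8,198.8])]),atz("scene",[304.4,233.3],80),atz("top",[308.8,198.8],80))
print("head",tri([ray("scene",[204.7,202.8]),ray("top",[223.7,229.8])]),atz("scene",[204.7,202.8],68),atz("top",[223.7,229.8],68))
print("rest",atz("scene",[204.7,210.3],45),atz("top",[221.3,231.1],45))
```

```text
hole tri [ 481.3 -189.2  100.9] [ 494.4 -184.1   80. ] [ 490.5 -195.2   80. ]
head [451.9 121.8  87.9] [471.2 129.8  68. ] [453.4 124.3  68. ]
rest [461.4 126.   45. ] [458.8 133.   45. ]
```

Run:
```python
from h import *
a=[cv2.resize(cv2.imread(f"pics/{n}_{k}.png"),(400,300)) for n in("scene","top") for k in("key","lock")]
cv2.imwrite("pics/m0.png",np.vstack([np.hstack(a[:2]),np.hstack(a[2:])]))
```

```text
(no output)
```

View pics/m0.png

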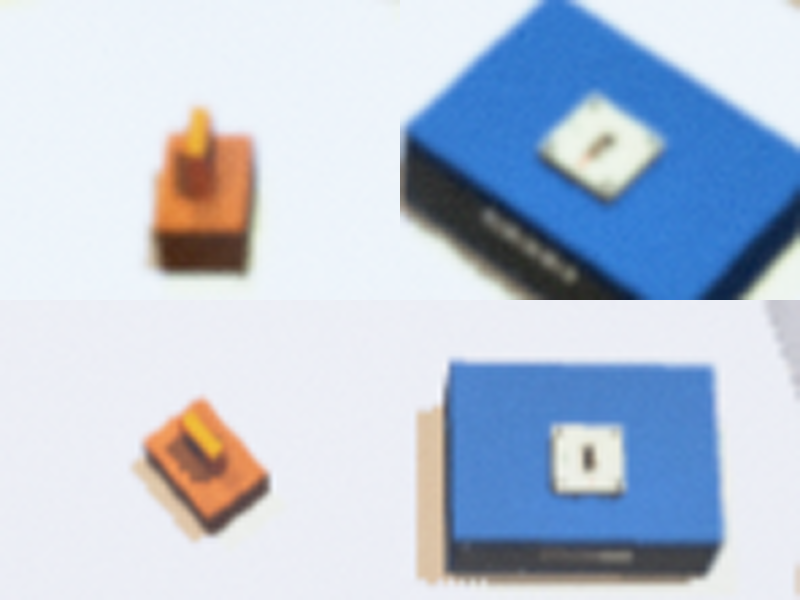

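```bash
cat > fit.py <<'E'
from h import *
from scipy.optimize import minimize
S=8
def box(cx,cy,yaw,lx,ly,z0,z1,ox=0,oy=0):
    c,s=np.cos(yaw),np.sin(yaw)
    P=[]
    for z in(z0,z1):
        for a,b in((-1,-1),(1,-1),(1,1),(-1,1)):
            x,y=ox+a*lx/2,oy+b*ly/2
            P.append([cx+c*x-s*y,cy+s*x+c*y,z])
    return np.array(P)
def fill(im,n,P,win,val,hull=True):
    q=proj(n,P); q=(q-np.array(win[:2])+.5)*S-.5
    q=q.astype(np.float32)
    if hull:q=cv2.convexHull(q)[:,0]
    cv2.fillPoly(im,[np.round(q*16).astype(np.int32)],val,shift=4)
def down(im,win):
    return cv2.resize(im,(win[2]-win[0],win[3]-win[1]),interpolation=cv2.INTER_AREA)
E
cat > f1.py <<'E'
from fit import *
np.set_printoptions(precision=2,suppress=True)
I={n:cv2.imread(f"pics/{n}0.png").astype(float) for n in("scene","top")}
W={"scene":(255,195,355,285),"top":(270,170,345,235)}
WR={"scene":(190,190,225,235),"top":(205,213,245,252)}
def lsq(A,obs):
    A=np.stack([a.ravel() for a in A]+[np.ones(obs.shape[0]*obs.shape[1])],1)
    o=obs.reshape(-1,3); c=np.linalg.lstsq(A,o,rcond=None)[0]
    return ((A@c-o)**2).mean()
def lock(p,n):
    w=W[n]; h=((w[3]-w[1])*S,(w[2]-w[0])*S); L=[]
    a=np.zeros(h,np.float32); fill(a,n,box(p[0],p[1],p[2],130,180,0,70),w,1.)  # body
    t=np.zeros(h,np.float32); fill(t,n,box(p[0],p[1],p[2],130,180,70,70),w,1.)
    q=np.zeros(h,np.float32); fill(q,n,box(p[0],p[1],p[2],46,46,70,80,-10),w,1.)
    r=np.zeros(h,np.float32); fill(r,n,box(p[0],p[1],p[2],46,46,80,80,-10),w,1.)
    k=np.zeros(h,np.float32); fill(k,n,box(p[0],p[1],p[2],18.5,7.5,80,80,-10),w,1.)
    A=[a-t,t-q,q-r,r-k,k]
    ob=I[n][w[1]:w[3],w[0]:w[2]]
    return lsq([down(x,w) for x in A],ob)
def rest(p,n):
    w=WR[n]; h=((w[3]-w[1])*S,(w[2]-w[0])*S)
    z=lambda:np.zeros(h,np.float32)
    a=z(); fill(a,n,box(p[0],p[1],p[2],70,50,0,45),w,1.)
    t=z(); fill(t,n,box(p[0],p[1],p[2],70,50,45,45),w,1.)
    k=z(); fill(k,n,box(p[0],p[1],p[2],36,12,45,91),w,1.)
    b=z(); fill(b,n,box(p[0],p[1],p[2],36,12,91,91),w,1.)
    A=[np.clip(a-t-k,0,1),np.clip(t-k,0,1),k-b,b]
    return lsq([down(x,w) for x in A],I[n][w[1]:w[3],w[0]:w[2]])
for nm,f,p0 in(("lock",lock,[500,-190,0.0]),("rest",rest,[460,128,-.85]),("rest",rest,[460,128,.85])):
    for cs in(("scene",),("top",),("scene","top")):
        g=lambda v:sum(f([v[0],v[1],v[2]/50],n) for n in cs)
        best=None
        for d in (-.25,0,.25):
            s=np.array([p0[0],p0[1],(p0[2]+d)*50])
            r=minimize(g,s,method="Nelder-Mead",options=dict(initial_simplex=s+np.array([[0,0,0],[10,0,0],[0,10,0],[0,0,8]]),xatol=.02,fatol=.01))
            if best is None or r.fun<best.fun:best=r
        print(nm,cs,best.x/[1,1,50],best.fun)
E
python3 f1.py
```

```text
lock ('scene',) [ 501.9  -184.49   -0.25] 450.1641852895259
lock ('top',) [ 495.79 -186.63   -0.25] 190.5387297344861Traceback (most recent call last):
  File "f1.py", line 35, in <module>
    r=minimize(g,s,method="Nelder-Mead",options=dict(initial_simplex=s+np.array([[0,0,0],[10,0,0],[0,10,0],[0,0,8]]),xatol=.02,fatol=.01))
    res = _minimize_neldermead(fun, x0, args, callback, bounds=bounds,
                               **options)
    fxcc = func(xcc)
    fx = function(np.copy(x), *(wrapper_args + args))
  File "f1.py", line 31, in <lambda>
    g=lambda v:sum(f([v[0],v[1],v[2]/50],n) for n in cs)
               ~~~^^^^^^^^^^^^^^^^^^^^^^^^^^^^^^^^^^^^^^
  File "f1.py", line 31, in <genexpr>
    g=lambda v:sum(f([v[0],v[1],v[2]/50],n) for n in cs)
                   ~^^^^^^^^^^^^^^^^^^^^^^^
  File "f1.py", line 12, in lock
    a=np.zeros(h,np.float32); fill(a,n,box(p[0],p[1],p[2],130,180,0,70),w,1.)  # body
                              ~~~~^^^^^^^^^^^^^^^^^^^^^^^^^^^^^^^^^^^^^^^^^^^
  File "fit.py", line 13, in fill
    q=proj(n,P); q=(q-np.array(win[:2])+.5)*S-.5
  File "h.py", line 12, in proj
    K,R,t,k1=cam(n)
             ~~~^^^
  File "h.py", line 4, in cam
    c=eyes.camera_info(n); return [np.array(c[k],float) for k in ("K","R","t")]+[float(c["k1"])]
ValueError: time passes only in moves, steps and waits
```

```bash
python3 - <<'E'
s=open('h.py').read()
s=s.replace('''def cam(n):
    c=eyes''','''from functools import cache
@cache
def cam(n):
    c=eyes''')
open('h.py','w').write(s)
s=open('f1.py').read()
s=s.replace("[-.25,0","[-.25,0").replace("for d in (-.25,0,.25)","for d in (-.3,-.2,-.1,0,.1,.2)").replace("best.x/[1,1,50],best.fun)","best.x/[1,1,50],best.fun,flush=True)")
open('f1.py','w').write(s)
E
python3 f1.py
python3 -c "
from h import *
for n in('scene','top'): print(cam(n))
print(get_obs()['t'])"
```

```text
lock ('scene',) [ 501.88 -184.31   -0.25] 449.7346305495726
lock ('top',) [ 495.88 -186.59   -0.25] 190.11876598490605
lock ('scene', 'top') [ 499.11 -185.81   -0.25] 799.4356043617477
rest ('scene',) [456.62 121.45  -0.96] 1101.0941919404531
rest ('top',) [457.13 122.81   0.46] 146.9502597749685
rest ('scene', 'top') [455.12 121.89  -0.94] 2181.9304275902323
rest ('scene',) [463.36 125.71   0.46] 287.7757917021159
rest ('top',) [457.23 122.51   0.45] 145.98958009387061
rest ('scene', 'top') [460.18 123.67   0.46] 658.851935311727
[array([[461.26452939,   0.        , 255.366179  ],
       [  0.        , 461.26452939, 190.2037819 ],
       [  0.        ,   0.        ,   1.        ]]), array([[ 4.52177264e-01, -8.91928076e-01,  1.68554550e-04],
       [-6.71710902e-01, -3.40658948e-01, -6.57841884e-01],
       [ 5.86805066e-01,  2.97347923e-01, -7.53156044e-01]]), array([-249.75719194,  443.3495976 , 1123.88722924]), 0.020150553905980993]
[array([[448.53689225,   0.        , 254.51677961],
       [  0.        , 448.53689225, 196.97226988],
       [  0.        ,   0.        ,   1.        ]]), array([[-0.24323308, -0.96989729,  0.01170094],
       [-0.8920906 ,  0.21895202, -0.39526495],
       [ 0.38080446, -0.10657981, -0.91849263]]), array([ 122.75247175,  518.48817348, 1462.07931447]), -0.1791175126464376]
0.6
```

Run:
```python
from h import *
np.set_printoptions(precision=4,suppress=True)
s=get_obs(); R=cv2.Rodrigues(np.array(s["tool_rot"],float))[0]; print(R); print(s['qpos'],s["tool_rot"])
y=R[:,1]; print("tool y yaw deg",np.degrees(np.arctan2(y[1],y[0])))
for n in ("tumbler","tomato_tin","onion","mug","spice_jar","salt_shaker","honey_jar"):
  for c in ("scene","top"):
    try: print(n,c,[(atz(c,x["point"],0)[:2],round(x["score"],2)) for x in tip_of(n,c)][:3])
    except Exception as e: print(n,e); break
```

```text
[[-0.      0.3248  0.9458]
 [-0.      0.9458 -0.3248]
 [-1.     -0.     -0.    ]]
[ 1.1554  0.3507  1.6518 -0.      1.1391 -0.0846] [ 0.2595  1.5552 -0.2596]
tool y yaw deg 71.04766867961669
tumbler scene [(array([698.3461, 101.6381]), 0.65)]
tumbler top [(array([701.9386, 110.4041]), 0.72), (array([696.8646, 204.9551]), 0.54)]
tomato_tin scene [(array([714.6213,  -9.5819]), 0.62)]
tomato_tin top [(array([711.4588,   6.7998]), 0.68)]
onion scene [(array([727.4731, -87.3487]), 0.59)]
onion top [(array([722.9325, -84.413 ]), 0.71)]
mug scene [(array([723.6135, 212.0177]), 0.85), (array([590.7766, 345.7076]), 0.26)]
mug top [(array([702.958, 212.006]), 0.75)]
spice_jar scene [(array([595.0168, 345.6958]), 0.9), (array([533.4219, 373.69  ]), 0.86), (array([420.7738, 365.5528]), 0.26)]
spice_jar top [(array([522.2643, 357.5973]), 0.49)]
salt_shaker scene [(array([424.894 , 366.6502]), 0.59)]
salt_shaker top [(array([427.7747, 365.2533]), 0.7), (array([699.1372,  97.2553]), 0.52)]
honey_jar scene [(array([ 389.4603, -376.334 ]), 0.71)]
honey_jar top [(array([ 377.1965, -366.9203]), 0.62)]
```

Call:
drive_tool(
  steps=[
    [0.028,-0.04,0,5.7,0],
    [0.028,-0.04,0,5.7,0],
    [0.028,-0.04,0,5.7,0],
    [0.028,-0.04,0,5.7,0],
    [0.028,-0.04,0,5.7,0],
    [0.028,-0.04,0,5.7,0],
    [0.028,-0.04,0,5.7,0],
    [0.028,-0.04,0,5.5,0],
  ],
)

```text
t: 2.1
eef_pos: [403.5, 198.4, 218.9]
tool_rot: [-0.365, 1.539, 0.365]
wrist_force: [0.5, -0.2, 0.2]
finger_gap: 92.9
```

Call:
drive_tool(
  steps=[
    [0.0145,-0.0191,-0.01,0,0],
    [0.0145,-0.0191,-0.02,0,0],
    [0.0144,-0.0191,-0.02,0,0],
    [0.014,-0.0191,-0.02,0,0],
    [0,0,-0.0086,0,0],
    [0,0,0,0,0],
    [0,0,0,0,0],
    [0,0,0,0,0],
  ],
)

```text
t: 2.9
eef_pos: [460.0, 124.5, 140.9]
tool_rot: [-0.363, 1.539, 0.363]
wrist_force: [0.7, -0.2, 0.2]
finger_gap: 92.8
```

Run:
```python
from h import *
np.set_printoptions(precision=2,suppress=True)
s=get_obs(); print(s['eef_pos'],s['qpos']); R=cv2.Rodrigues(np.array(s["tool_rot"],float))[0];print(R)
a=[]
for n,(u,v) in (("scene",(205,195)),("top",(224,225))):
    im=eyes.read_camera(n); cv2.imwrite(f"pics/{n}1.png",im)
    c=im[v-30:v+30,u-40:u+40]
    a.append(cv2.resize(c,None,fx=5,fy=5,interpolation=cv2.INTER_CUBIC)); print(proj(n,s['eef_pos']))
cv2.imwrite("pics/m1.png",np.hstack(a))
```

```text
[460.03 124.52 140.89] [ 0.17  0.32  1.91  0.    0.9  -1.87]
[[ 0.   -0.45  0.89]
 [ 0.    0.89  0.45]
 [-1.   -0.    0.  ]]
[[202.16 189.94]]
[[222.07 220.85]]
```

View pics/m1.png

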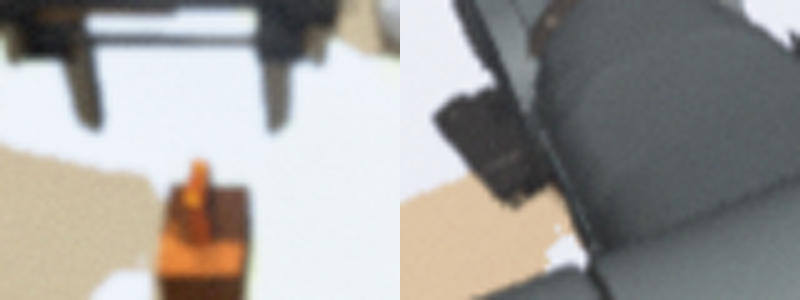

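Call:
drive_tool(
  steps=[
    [0,0,-0.02,0,0],
    [0,0,-0.025,0,0],
    [0,0,-0.021,0,0],
    [0,0,-0.015,0,0],
    [0,0,-0.005,0,0],
    [0,0,0,0,0],
    [0,0,0,0,40],
    [0,0,0,0,80],
  ],
  squeeze=15,
)

```text
t: 3.8
eef_pos: [460.5, 123.9, 54.9]
tool_rot: [-0.362, 1.539, 0.362]
wrist_force: [0.0, 0.3, -0.3]
finger_gap: 81.2
```

Call:
drive_tool(
  steps=[
    [0,0,0,0,120],
    [0,0,0,0,160],
    [0,0,0,0,190],
    [0,0,0,0,200],
    [0,0,0,0,210],
    [0,0,0,0,220],
    [0,0,0,0,230],
    [0,0,0,0,240],
  ],
)

```text
t: 4.6
eef_pos: [460.0, 123.8, 54.0]
tool_rot: [-0.362, 1.54, 0.362]
wrist_force: [-0.8, -0.8, 0.7]
finger_gap: 18.1
```

Call:
drive_tool(
  steps=[
    [0,0,0,0,245],
    [0,0,0,0,255],
    [0,0,0,0,255],
    [0,0,0,0,255],
    [0,0,0,0,255],
    [0,0,0,0,255],
    [0,0,0,0,255],
    [0,0,0,0,255],
  ],
  squeeze=35,
)

```text
t: 5.4
eef_pos: [460.4, 123.3, 54.1]
tool_rot: [-0.363, 1.54, 0.362]
wrist_force: [2.0, -4.7, -0.8]
finger_gap: 11.9
```

Call:
drive_tool(
  steps=[
    [0,0,0.005,0,255],
    [0,0,0.01,0,255],
    [0,0,0.015,0,255],
    [0,0,0.015,0,255],
    [0,0,0.02,0,255],
    [0,0,0.02,0,255],
    [0,0,0.005,0,255],
    [0,0,0,0,255],
  ],
)

```text
t: 6.2
eef_pos: [460.2, 123.9, 144.4]
tool_rot: [-0.362, 1.539, 0.362]
wrist_force: [0.4, 0.8, -1.0]
finger_gap: 11.8
```

Run:
```python
from h import *
np.set_printoptions(precision=2,suppress=True)
s=get_obs(); print(s['eef_pos'],s['qpos'],s['wrist_force'],s['finger_gap'])
a=[]
for n in("scene","top"):
    im=eyes.read_camera(n); cv2.imwrite(f"pics/{n}2.png",im)
    u,v=np.round(proj(n,s['eef_pos'])[0]).astype(int); print(u,v)
    print(tip_of("key_head",n)[:1],proj(n,np.array(s['eef_pos'])+[0,0,14]))
    c=im[v-25:v+35,u-40:u+40]
    a.append(cv2.resize(c,None,fx=5,fy=5,interpolation=cv2.INTER_CUBIC))
cv2.imwrite("pics/m2.png",np.hstack(a))
```

```text
[460.23 123.86 144.4 ] [ 0.17  0.32  1.91  0.    0.91 -1.87] [ 0.37  0.83 -0.95] 11.822271276941667
202 189
[{'point': [201.1, 187.4], 'score': 0.66}] [[201.85 185.92]]
222 220
[] [[221.96 218.91]]
```

View pics/m2.png

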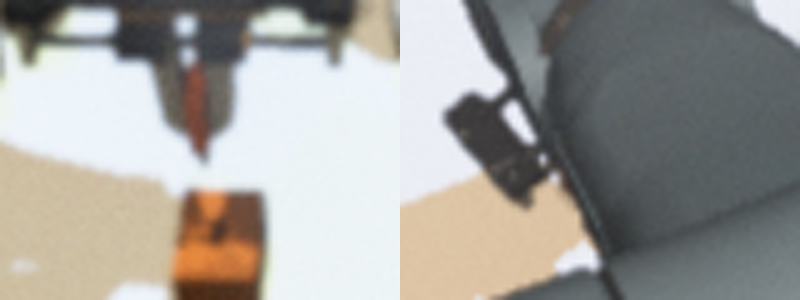

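Call:
drive_tool(
  steps=[
    [0.0036,-0.025,0,-5,255],
    [0.0036,-0.045,0,-5,255],
    [0.0036,-0.045,0,-5,255],
    [0.0036,-0.045,0,-5,255],
    [0.0036,-0.045,0,-5,255],
    [0.0036,-0.045,0,-5,255],
    [0.0036,-0.035,0,-5,255],
    [0.0038,-0.0218,0,-6,255],
  ],
)

```text
t: 7.2
eef_pos: [488.6, -185.4, 143.2]
tool_rot: [0.204, 1.562, -0.204]
wrist_force: [-0.5, -0.6, -0.1]
finger_gap: 12.1
```

Call:
drive_tool(
  steps=[
    [0,0,-0.005,0,255],
    [0,0,-0.005,0,255],
    [0,0,-0.005,0,255],
    [0,0,-0.004,0,255],
    [0,0,0,0,255],
    [0,0,0,0,255],
    [0,0,0,0,255],
    [0,0,0,0,255],
  ],
)

```text
t: 8.0
eef_pos: [489.1, -183.0, 125.3]
tool_rot: [0.199, 1.561, -0.199]
wrist_force: [-0.5, -0.3, -0.5]
finger_gap: 11.8
```

Run:
```python
from h import *
np.set_printoptions(precision=2,suppress=True)
s=get_obs(); print(s['eef_pos'],s['qpos'],s['wrist_force'],s['finger_gap'])
R=cv2.Rodrigues(np.array(s["tool_rot"],float))[0];print(R, np.degrees(np.arctan2(R[1,1],R[0,1]))-90)
a=[]
for n in("scene","top"):
    im=eyes.read_camera(n); cv2.imwrite(f"pics/{n}3.png",im)
    u,v=np.round(proj(n,s['eef_pos'])[0]).astype(int); print(u,v)
    c=im[v-25:v+35,u-40:u+40]
    a.append(cv2.resize(c,None,fx=5,fy=5,interpolation=cv2.INTER_CUBIC))
cv2.imwrite("pics/m3.png",np.hstack(a))
```

```text
[ 489.14 -182.99  125.27] [-0.45  0.42  1.81  0.    0.91 -1.76] [-0.48 -0.26 -0.53] 11.799993874039123
[[ 0.    0.25  0.97]
 [-0.    0.97 -0.25]
 [-1.   -0.    0.  ]] -14.541432694512011
305 225
307 195
```

View pics/m3.png

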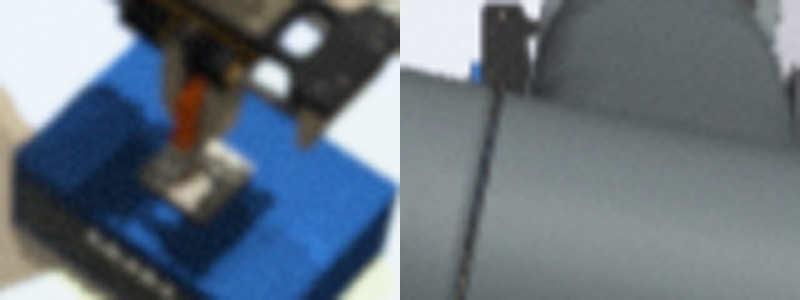

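Run:
```python
from fit import *
f=14
n="scene"
im=cv2.imread("pics/scene3.png"); u0,v0=283,205; w,h=40,42
tiles=[]
tcp=np.array([489.14,-182.99,125.27]); yaw=np.radians(-14.5)
def poly(o,P,edges,col):
    q=proj(n,P); q=((q-[u0,v0]+.5)*f*16).astype(int)
    for i,j in edges: cv2.line(o,tuple(map(int,q[i])),tuple(map(int,q[j])),col,1,shift=4)
E=[(0,1),(1,2),(2,3),(3,0),(4,5),(5,6),(6,7),(7,4),(0,4),(1,5),(2,6),(3,7)]
o=cv2.resize(im[v0:v0+h,u0:u0+w],None,fx=f,fy=f,interpolation=cv2.INTER_CUBIC)
cv2.imwrite("pics/m4a.png",o.copy())
poly(o,box(501.88,-184.31,-.25,46,46,80,80,-10),E[:4],(0,255,255))
poly(o,box(501.88,-184.31,-.25,18.5,7.5,80,80,-10),E[:4],(0,255,0))
for d,c in((0,(255,0,255)),):
    x,y=tcp[0]+d*np.cos(yaw),tcp[1]+d*np.sin(yaw); z=tcp[2]-9
    poly(o,box(x,y,yaw,36,12,z,z+46),E,c)
    poly(o,box(x,y,yaw,16,5,z-22,z-10),E,(255,255,255))
cv2.imwrite("pics/m4.png",o); print(o.shape)
```

```text
(588, 560, 3)
```

View pics/m4.png

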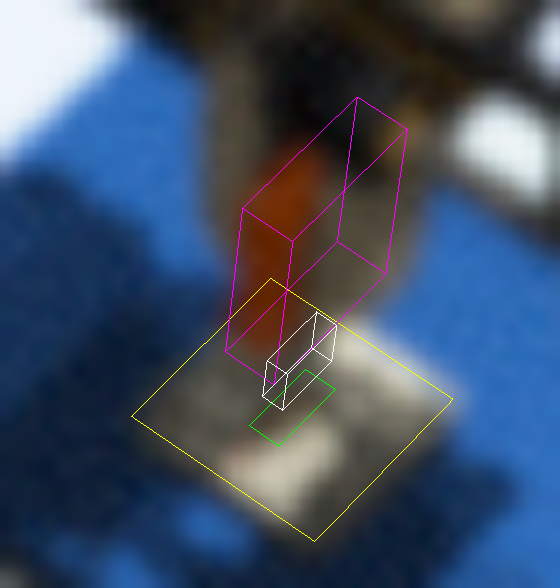

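View pics/m4a.png

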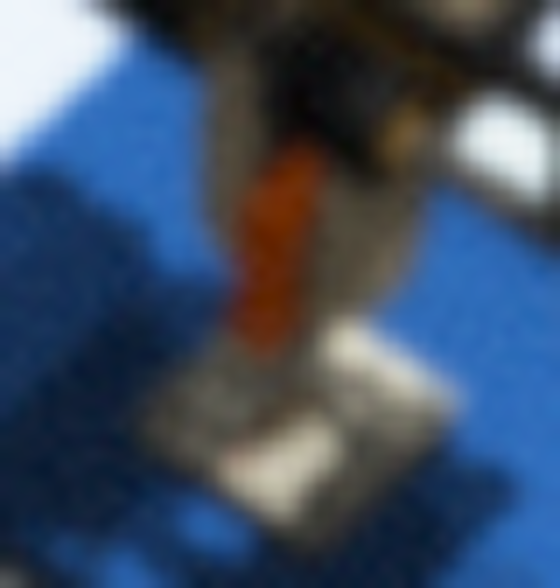

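```bash
cat > f2.py <<'E'
from fit import *
np.set_printoptions(precision=2,suppress=True)
I={n:cv2.imread(f"pics/{n}0.png").astype(float) for n in("scene","top")}
W={"scene":(285,218,324,254),"top":(292,184,326,214)}
def lsq(A,obs):
    A=np.stack([a.ravel() for a in A]+[np.ones(obs.shape[0]*obs.shape[1])],1)
    o=obs.reshape(-1,3); c=np.linalg.lstsq(A,o,rcond=None)[0]
    return ((A@c-o)**2).mean()
def plate(p,n):
    w=W[n]; h=((w[3]-w[1])*S,(w[2]-w[0])*S)
    z=lambda:np.zeros(h,np.float32)
    q=z(); fill(q,n,box(p[0],p[1],p[2],46,46,70,80),w,1.)
    r=z(); fill(r,n,box(p[0],p[1],p[2],46,46,80,80),w,1.)
    k=z(); fill(k,n,box(p[0],p[1],p[2],18.5,7.5,80,80),w,1.)
    A=[cv2.GaussianBlur(down(x,w),(0,0),p[3]) for x in (q-r,r-k,k)]
    m=2
    return lsq([x[m:-m,m:-m] for x in A],I[n][w[1]+m:w[3]-m,w[0]+m:w[2]-m])
for n in("scene","top"):
    g=lambda v:plate([v[0],v[1],v[2]/50,abs(v[3])/5+.1],n)
    s=np.array([490,-183,-12.,3])
    r=minimize(g,s,method="Nelder-Mead",options=dict(initial_simplex=s+np.array([[0,0,0,0],[8,0,0,0],[0,8,0,0],[0,0,6,0],[0,0,0,2]]),xatol=.01,fatol=.001))
    print(n,r.x/[1,1,50,5],r.fun)
E
python3 f2.py
```

```text
scene [ 493.58 -182.89   -0.28    0.93] 279.09485554803643
top [ 488.39 -185.68   -0.25    0.59] 36.25977229375358
```

Run:
```python
from fit import *
im=cv2.imread("pics/scene3.png").astype(int); o=im[...,2]-im[...,0]
print("cols",list(range(296,310)))
for v in range(210,236): print(v,o[v,296:310])
```

```text
cols [296, 297, 298, 299, 300, 301, 302, 303, 304, 305, 306, 307, 308, 309]
210 [-85 -40   4  17  16  10   1  -4   0  -1  -3  -4  -3  -1]
211 [-107  -54   -3   13   17    8    2    0    0   -4   -5    1   -1   -1]
212 [-114  -54   -3   18   17    9   -1    1    6    0   -4    0    1    0]
213 [-106  -53    1   19   20   14    6    4    2    0   -3   -1   -1    7]
214 [-101  -46    0   18   17   16    9   11   16    9   -3   -3    1   13]
215 [-104  -48    4   18   20   16   20   35   43   32   10    6    2   19]
216 [-106  -46    2   21   21   28   41   65   75   59   25    8    7   14]
217 [-104  -46    2   20   30   44   73   97   96   67   34   13    9   12]
218 [-104  -49    4   26   44   70   95  104   95   65   33   19   14   12]
219 [-105  -47    4   29   60   89  106  109  101   61   31   20   21   17]
220 [-109  -57   -3   30   65   94  108  111   90   52   29   21   20   19]
221 [-119  -75  -18   29   63   97  106  103   73   40   23   21   21   20]
222 [-126  -94  -43   13   61   90   98   86   63   32   22   22   21   23]
223 [-124 -109  -72  -11   49   86   96   81   55   30   22   21   23   23]
224 [-105 -102  -80  -24   38   84   90   77   49   28   18   20   23   21]
225 [-78 -81 -65 -19  43  81  92  80  48  29  19  22  21  14]
226 [-68 -63 -42   4  57  94  96  75  49  29  24  20  14 -10]
227 [-65 -56 -28  23  64  86  87  75  48  27  20  20   4 -34]
228 [-58 -48 -16  25  63  79  83  62  35  23  21  23   5 -38]
229 [-52 -36  -7  23  48  68  66  42  24  15  23  22  13 -13]
230 [-28 -17   2  15  29  42  39  23  15  15  19  20  19   6]
231 [-6  1  9 13 14 20 19 15 13 13 17 20 21 17]
232 [ 2 10 11 11  9 10  7 15 15 16 13 15 17 18]
233 [10 10 10 10 10 12 16 21 21 20 19 16 17 16]
234 [ 7  9 12 11 11 18 20 27 26 24 15 14 18 16]
235 [ 8 14 10 10 18 20 26 27 24 26 21 15 12 10]
```

Call:
drive_tool(
  steps=[
    [0.0005,-0.0016,-0.002,0,255],
    [0,0,-0.005,0,255],
    [0,0,-0.004,0,255],
    [0,0,0,0,255],
    [0,0,0,0,255],
    [0,0,0,0,255],
    [0,0,0,0,255],
    [0,0,0,0,255],
  ],
)

```text
t: 8.9
eef_pos: [489.6, -184.6, 114.1]
tool_rot: [0.199, 1.561, -0.199]
wrist_force: [-0.6, 0.7, 0.3]
finger_gap: 12.1
```

Run:
```python
from fit import *
np.set_printoptions(precision=2,suppress=True)
s=get_obs(); print(s['eef_pos'],s['wrist_force'],s['finger_gap'])
n="scene"; ims=[eyes.read_camera(n).astype(float) for _ in range(3)]
im=np.mean(ims,0).astype(np.uint8); cv2.imwrite("pics/scene5.png",im)
f=14;u0,v0=283,205; w,h=40,42
o=cv2.resize(im[v0:v0+h,u0:u0+w],None,fx=f,fy=f,interpolation=cv2.INTER_CUBIC); o2=o.copy()
def poly(o,P,edges,col):
    q=proj(n,P); q=((q-[u0,v0]+.5)*f*16).astype(int)
    for i,j in edges: cv2.line(o,tuple(map(int,q[i])),tuple(map(int,q[j])),col,1,shift=4)
E=[(0,1),(1,2),(2,3),(3,0),(4,5),(5,6),(6,7),(7,4),(0,4),(1,5),(2,6),(3,7)]
poly(o2,box(493.6,-182.9,-.25,46,46,80,80),E[:4],(0,255,255))
poly(o2,box(493.6,-182.9,-.25,18.5,7.5,80,80),E[:4],(0,255,0))
x,y,z=s['eef_pos']; x+=493.6-489.6;y+=-182.9+184.6;z-=9
poly(o2,box(x,y,-.25,36,12,z,z+46),E,(255,0,255)); poly(o2,box(x,y,-.25,16,5,z-22,z-10),E,(255,255,255))
cv2.imwrite("pics/m5.png",cv2.resize(np.hstack([o,o2]),(800,420)))
```

```text
[ 489.57 -184.63  114.14] [-0.6   0.68  0.34] 12.083086242684432
```

View pics/m5.png

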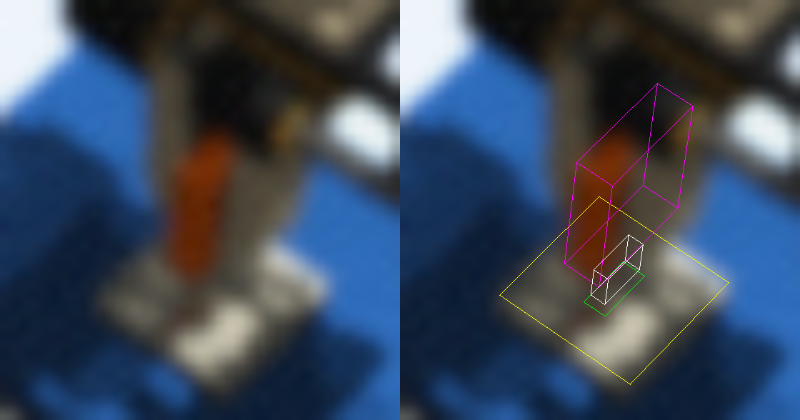

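Call:
drive_tool(
  steps=[
    [0,0,-0.001,0,255],
    [0,0,-0.001,0,255],
    [0,0,-0.001,0,255],
    [0,0,-0.001,0,255],
    [0,0,-0.0005,0,255],
    [0,0,-0.0005,0,255],
    [0,0,0,0,255],
    [0,0,0,0,255],
  ],
)

```text
t: 9.85
eef_pos: [489.5, -184.6, 109.0]
tool_rot: [0.199, 1.562, -0.199]
wrist_force: [-0.2, -0.3, -0.7]
finger_gap: 11.7
```

Call:
drive_tool(
  steps=[
    [0,0,-0.0005,0,255],
    [0,0,-0.0005,0,255],
    [0,0,-0.0005,0,255],
    [0,0,-0.0005,0,255],
    [0,0,-0.0005,0,255],
    [0,0,-0.0005,0,255],
    [0,0,0,0,255],
    [0,0,0,0,255],
  ],
)

```text
t: 10.65
eef_pos: [489.7, -184.7, 106.1]
tool_rot: [0.199, 1.561, -0.199]
wrist_force: [2.5, -0.7, -0.5]
finger_gap: 11.7
```

Call:
drive_tool(
  steps=[
    [0.0005,-0.0001,-0.001,0,255],
    [0,0,-0.001,0,255],
    [0,0,-0.001,0,255],
    [0,0,-0.001,0,255],
    [0,0,-0.0005,0,255],
    [0,0,-0.0005,0,255],
    [0,0,0,0,255],
    [0,0,0,0,255],
  ],
)

```text
t: 11.45
eef_pos: [489.9, -184.7, 101.0]
tool_rot: [0.199, 1.562, -0.199]
wrist_force: [-0.2, -0.8, 0.0]
finger_gap: 11.7
```

Call:
drive_tool(
  steps=[
    [0,0,-0.0005,0,255],
    [0,0,-0.0005,0,255],
    [0,0,-0.0005,0,255],
    [0,0,-0.0005,0,255],
    [0,0,-0.0005,0,255],
    [0,0,-0.0005,0,255],
    [0,0,0,0,255],
    [0,0,0,0,255],
  ],
  squeeze=55,
)

```text
t: 12.25
eef_pos: [490.2, -184.7, 98.4]
tool_rot: [0.199, 1.561, -0.199]
wrist_force: [-0.0, 1.1, 5.1]
finger_gap: 11.6
```

Call:
drive_tool(
  steps=[
    [0,0,-0.0005,0,255],
    [0,0,-0.0005,0,255],
    [0,0,-0.0005,0,255],
    [0,0,-0.0005,0,255],
    [0,0,0,0,255],
    [0,0,0,0,255],
    [0,0,0,0,255],
    [0,0,0,0,255],
  ],
)

```text
t: 13.05
eef_pos: [490.4, -184.9, 96.2]
tool_rot: [0.199, 1.56, -0.2]
wrist_force: [1.7, -1.0, 3.8]
finger_gap: 11.7
```

Call:
drive_tool(
  steps=[
    [0,0,-0.0005,0,255],
    [0,0,-0.001,0,255],
    [0,0,-0.001,0,255],
    [0,0,-0.001,0,255],
    [0,0,-0.0005,0,255],
    [0,0,0,0,255],
    [0,0,0,0,255],
    [0,0,0,0,255],
  ],
)

```text
t: 13.85
eef_pos: [489.6, -184.6, 91.7]
tool_rot: [0.2, 1.563, -0.199]
wrist_force: [0.2, -1.1, -2.6]
finger_gap: 11.8
```

Call:
drive_tool(
  steps=[
    [0,0,-0.0005,0,255],
    [0,0,-0.0005,0,255],
    [0,0,-0.0005,0,255],
    [0,0,-0.0005,0,255],
    [0,0,-0.0005,0,255],
    [0,0,-0.0005,0,255],
    [0,0,0,0,255],
    [0,0,0,0,255],
  ],
)

```text
t: 14.65
eef_pos: [490.2, -184.8, 89.0]
tool_rot: [0.199, 1.561, -0.2]
wrist_force: [1.1, -0.7, 0.4]
finger_gap: 11.7
```

Run:
```python
from fit import *
np.set_printoptions(precision=2,suppress=True)
s=get_obs(); print(s['eef_pos'],s['wrist_force'],s['wrist_torque'],s['finger_gap'])
n="scene"; im=eyes.read_camera(n); cv2.imwrite("pics/scene6.png",im)
f=14;u0,v0=283,205; w,h=40,42
o=cv2.resize(im[v0:v0+h,u0:u0+w],None,fx=f,fy=f,interpolation=cv2.INTER_CUBIC); o2=o.copy()
def poly(o,P,edges,col):
    q=proj(n,P); q=((q-[u0,v0]+.5)*f*16).astype(int)
    for i,j in edges: cv2.line(o,tuple(map(int,q[i])),tuple(map(int,q[j])),col,1,shift=4)
E=[(0,1),(1,2),(2,3),(3,0),(4,5),(5,6),(6,7),(7,4),(0,4),(1,5),(2,6),(3,7)]
poly(o2,box(493.6,-182.9,-.25,46,46,80,80),E[:4],(0,255,255))
poly(o2,box(493.6,-182.9,-.25,36,12,80,126),E,(255,0,255))
cv2.imwrite("pics/m6.png",cv2.resize(np.hstack([o,o2]),(800,420)))
```

```text
[ 490.16 -184.78   89.  ] [ 1.11 -0.68  0.43] [-0.18 -0.29 -0.03] 11.656597725100855
```

View pics/m6.png

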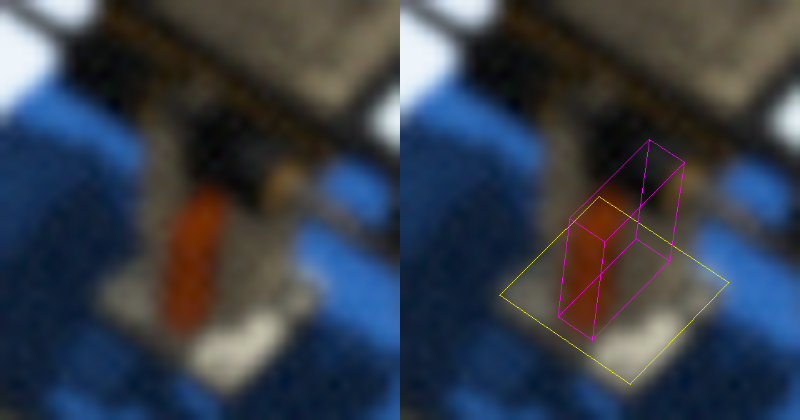

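Call:
drive_tool(
  steps=[
    [0,0,-0.0005,0,255],
    [0,0,-0.0005,0,255],
    [0,0,0,0,255],
    [0,0,0,0,255],
    [0,0,0,0,255],
    [0,0,0,0,255],
    [0,0,0,0,255],
    [0,0,0,0,255],
  ],
)

```text
t: 15.5
eef_pos: [490.2, -184.8, 88.9]
tool_rot: [0.199, 1.561, -0.199]
wrist_force: [-1.5, 1.2, 11.6]
finger_gap: 11.6
```

Call:
drive_tool(
  steps=[
    [0,0,0,-3,255],
    [0,0,0,-4,255],
    [0,0,0,-4,255],
    [0,0,0,-4,255],
    [0,0,0,-4,255],
    [0,0,0,-4,255],
    [0,0,0,-3,255],
    [0,0,0,0,255],
  ],
)

```text
t: 16.3
eef_pos: [490.6, -184.7, 88.9]
tool_rot: [0.555, 1.497, -0.555]
wrist_force: [0.3, 1.3, 10.4]
finger_gap: 11.7
```

Run:
```python
from fit import *
np.set_printoptions(precision=2,suppress=True)
s=get_obs(); print(s['eef_pos'],s['wrist_force'],s['wrist_torque'],s['finger_gap'],s['qpos'])
```

```text
[ 490.62 -184.71   88.88] [ 0.29  1.25 10.37] [0.4  0.04 0.02] 11.659488759252614 [-0.45  0.48  1.83  0.    0.83 -1.31]
```

Call:
drive_tool(
  steps=[
    [0,0,0,-4,255],
    [0,0,0,-5,255],
    [0,0,0,-5,255],
    [0,0,0,-5,255],
    [0,0,0,-5,255],
    [0,0,0,-5,255],
    [0,0,0,-3,255],
    [0,0,0,0,255],
  ],
)

```text
t: 17.1
eef_pos: [490.9, -184.6, 88.9]
tool_rot: [0.984, 1.335, -0.982]
wrist_force: [1.9, 2.9, 9.1]
finger_gap: 11.4
```

Call:
drive_tool(
  steps=[
    [0,0,0,-4,255],
    [0,0,0,-5,255],
    [0,0,0,-5,255],
    [0,0,0,-5,255],
    [0,0,0,-5,255],
    [0,0,0,-4,255],
    [0,0,0,-3,255],
    [0,0,0,0,255],
  ],
)

```text
t: 17.9
eef_pos: [491.3, -184.6, 88.9]
tool_rot: [1.384, 1.085, -1.38]
wrist_force: [3.4, 3.7, 7.3]
finger_gap: 11.7
```

Run:
```python
from fit import *
np.set_printoptions(precision=2,suppress=True)
s=get_obs(); print(s['eef_pos'],s['wrist_force'],s['wrist_torque'],s['finger_gap'],s['qpos'])
R=cv2.Rodrigues(np.array(s["tool_rot"],float))[0];print(np.degrees(np.arctan2(R[1,1],R[0,1]))-90)
n="scene"; im=eyes.read_camera(n); cv2.imwrite("pics/scene7.png",im)
o=im[195:265,255:355]
cv2.imwrite("pics/m7.png",cv2.resize(np.hstack([cv2.imread("pics/scene0.png")[195:265,255:355],o]),None,fx=4,fy=4,interpolation=cv2.INTER_CUBIC))
```

```text
[ 491.26 -184.58   88.91] [3.38 3.72 7.27] [ 0.62 -0.65  0.08] 11.680748432810418 [-0.45  0.48  1.83  0.    0.83 -0.21]
-103.65711815886552
```

View pics/m7.png

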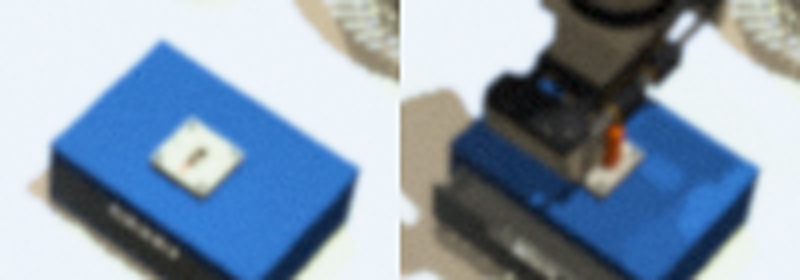

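Call:
drive_tool(
  steps=[
    [0,0,0,-1,255],
    [0,0,0,-1,255],
    [0,0,0,0,255],
    [0,0,0,0,255],
    [0,0,0,0,255],
    [0,0,0,0,255],
    [0,0,0,0,255],
    [0,0,0,0,255],
  ],
)

```text
t: 18.75
eef_pos: [491.3, -184.6, 88.9]
tool_rot: [1.408, 1.066, -1.404]
wrist_force: [4.2, 2.9, 8.2]
finger_gap: 11.7
```

Run:
```python
from fit import *
np.set_printoptions(precision=2,suppress=True)
s=get_obs(); print(s['t'],s['eef_pos'],s['wrist_force'],s['wrist_torque'],s['finger_gap'])
n="scene"; im=np.mean([eyes.read_camera(n) for _ in range(3)],0).astype(np.uint8); cv2.imwrite("pics/scene8.png",im)
f=8;u0,v0=255,225; w,h=75,55
o=cv2.resize(im[v0:v0+h,u0:u0+w],None,fx=f,fy=f,interpolation=cv2.INTER_CUBIC); o2=o.copy()
def line(P,col):
    q=proj(n,P); q=((q-[u0,v0]+.5)*f).astype(int); cv2.polylines(o,[q.astype(np.int32)],True,col,1)
hx,hy,yw=503.3,-185.4,-.25
c,s_=np.cos(yw),np.sin(yw)
L=lambda x,y,z:[hx+c*x-s_*y,hy+s_*x+c*y,z]
line([L(-65,-90,70),L(-65,90,70),L(65,90,70),L(65,-90,70)],(0,255,255))
for d,col in((15,(0,0,255)),(20,(0,255,0)),(25,(255,0,255))):
    line([L(-65-d,-90,0),L(-65-d,90,0),L(-65-d,90,60),L(-65-d,-90,60)],col)
cv2.imwrite("pics/m8.png",o)
cv2.imwrite("pics/m8r.png",o2)
```

```text
18.75 [ 491.27 -184.6    88.9 ] [4.25 2.93 8.16] [ 0.58 -0.7   0.08] 11.738160449028326
```

View pics/m8.png

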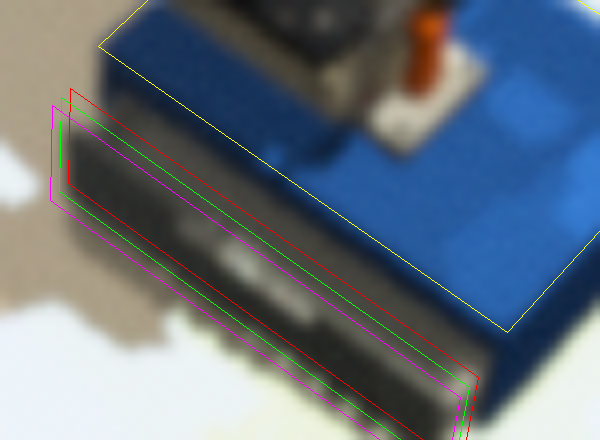

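View pics/m8r.png

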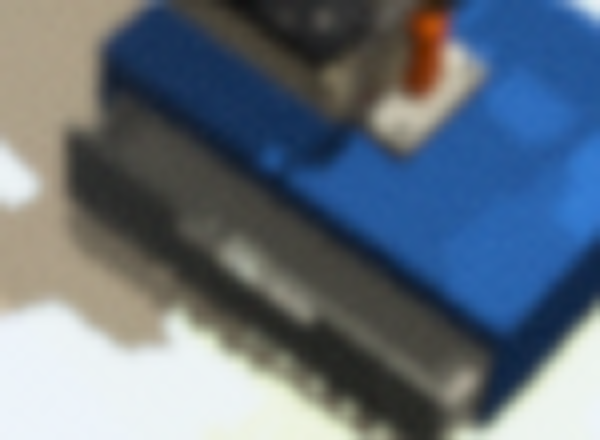

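```bash
python3 -c "
from plant import manip,get_obs
s=get_obs();print(s['wrist_force'],s['finger_gap'],s['eef_pos']);print(manip.hand_in())"
```

```text
[3.56619201 2.87384703 7.51940936] 11.719925884698295 [ 491.27548827 -184.60881382   88.89650611]
the job is handed in; nothing more can be done
None
```

I took the key from its rest, pushed it home in the lock, turned it clockwise about 91° and handed the job in still gripping and holding it. The hand-in gave no verdict.

- **Home:** the push met firm resistance (11.6 N) with the TCP at 88.9 mm, against 89 mm worked out for the shoulder on the plate. The pins gave way to a straight push, so no wiggling was needed.
- **Turned:** the command was about 91°; the measured angle was 89° before the last 2°. The lock's joint value cannot be read directly. The moment about z was 0.08 Nm, close to the 0.1 Nm spring figure.
- **Drawer:** the last scene picture shows it about 25 mm out, judged by eye against the projected box outline.
- **Last state:** finger opening 11.7 mm on the 12 mm head, grip set to 55 N, a steady 7.5 N press on the plate and about 4.6 N of sideways force. The time was about 19 s of the 51 s allowed.
- **Not checked or disagreeing:**
  - The two cameras disagreed by about 6 mm in absolute position. I aligned the key using its position relative to the lock plate instead, and the bit went in with little side force.
  - The top camera's view was blocked by the arm during insertion and turning, so those checks rest on the scene camera and the wrist force.
  - I did not re-measure the bystanders; I saw no contact with them.

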